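# Press the print's hold-downs in order

## Robot

A 7-joint arm with a two-finger parallel gripper is mounted at the origin on the work surface. World frame = base frame: x ahead of the robot, y to its left, z up, the work surface at z = 0. Lengths are in m, angles in rad, forces in N, time in s.
With the tool pointing down it reaches from about 0.4 to 0.875 m from the base axis. Payload 19.3 kg.
Tool frame: the origin (TCP) lies on the centre line of the jaws, within the pads' length; the fingertips stand 14 mm ahead of it and the grasp point (between the pads) lies 5 mm behind it; y points along the fingers, x is the direction in which the jaws open and shut, and the axes are right-handed (so a half turn about y gives the same grasp; the last joint's range is limited). The gripper opens to 85 mm and grips with 20 to 120 N. Pads are 22 mm wide; open, the fingers measure 114 mm over their backs; the gripper's body (76 mm by 85 mm) begins 54 mm behind the grasp point. The pads swing forward as they close: fully open they stand 13 mm farther back than shut.
Start: joints at [1.162, 0.521, -0.036, 1.599, 0.021, 1.021, -0.113], TCP at [0.208, -0.589, 0.245] pointing down, gripper open.
Joint ranges: [-2.91, 2.91], [-0.3, 2.13], [-1.5, 1.42], [0.17, 2.43], [-1.26, 4.41], [0.16, 1.93], [-2.52, 2.52]. Speed limits (rad/s): [1.89, 1.89, 2.39, 2.39, 3.01, 3.01, 3.01].

## Interface

Orientations are given as [roll, pitch, yaw] about the fixed x, y, z axes, in that order (R = Rz(yaw) Ry(pitch) Rx(roll)).
In Python, from workcell import monitor, grab_frame, workorder gives the robot as it stands.
- The arm moves only by the tool drive_tool, never from a script. Its argument "steps" is one flat list of numbers, 5 for each row, row after row: the finger opening in mm, from 0 to 85.4, then the shift along the world's x, y, z in mm, then the turn about the world's z in degrees. In form: [fingers, tx, ty, tz, twist, fingers, tx, ty, tz, twist, ...]. A call has exactly 5 rows; each row shifts and turns the commanded pose from where the row before left it; what a row does not reach is not made up. A row lasts 1/12 s, in which the tool goes at most 41.7 mm and 7.16 degrees, less where a joint would pass 70% of its speed; a pose out of reach is approached as far as the arm can. A call is refused whole if a number of a shift passes 41.7 or a number of a turn 7.16, either way. A call with a gripper value outside its range is refused whole. The fingers move at their own pace and stop on an object; "grip_force" is the grip in N (left out, the last holds). Time passes only in rows, so rows that do not move let the fingers close, or fill a call up. It gives the time, the measured TCP pose, the force and the opening at its end, in the units of the state.
- monitor.observe(): the state, without advancing time (a new reading comes with each control period).
- grab_frame(name): name is "scene" or "top"; returns a dict with "frame" (400x640x3 uint8, red, green, blue), "vertical_fov" (degrees; the focal length in pixels is half the picture's height over the tangent of half this angle, whatever the lens; pixels are square), "cx", "cy" (the principal point, pixels), "xyz" and "orientation" of the camera in the world. Camera axes: x right, y down, z forward; pixel columns grow to the right and rows downward; lengths in m; the calibration is good to about 2 mm. A picture is of the moment at which its call begins. There is no depth.
- workorder.job_done(): hands the job in, once; it reports no verdict.
The state is a dict: "clock": time; "qpos": joint angles; "qd": joint speeds; "joint_efforts": joint torques, N m; "position": TCP position; "tool_rot": TCP orientation; "force": force on the tool from outside, world axes, zero at the start; "moment": the same for the moment, N m; "grip_width": finger opening in m.
Only numpy, scipy, OpenCV 4.12 (cv2) and the standard library are available. Lean on these libraries where they do the work, as an engineer would, in place of code of your own. Each camera call takes 0.05 s, during which the arm holds its last target. There are 200 camera calls.

## Task

Fix the print for working on: with a light fingertip push on top, press the heads of three hold-downs all the way down, first the round one, then the oblong one, then the square one. Leave the cross-shaped one up, so that its corner can still be adjusted. Push gently, do not grasp, lift or shift any hold-down, and leave everything else where it lies.

Things in the scene. Friction and masses are not known exactly. Their poses are not given: they have to be found in the camera images.
- round_foot: round hold-down: foot a disc 64 across; head a disc 38 across. All four hold-downs have a grey foot 26 mm high, with a white rubber-capped head 6 mm thick on a thin stem above it; 0.35 to 0.65 kg, standing loose on the print near one of its corners (which corner varies). Origin: centre of the foot's underside; z up. Widths in mm.
- round_top (a point): centre of the flat top of the round head's cap; 51 mm above the foot's underside when fully up, 39 mm when fully down; moves with the head, and sinks a further 1 mm per 2.5 N of push as the rubber gives (at most 7 mm), recovering when let go
- round_head (a joint): how far the head is pressed down, m: 0 fully up, 0.012 fully down against a hard stop (starts at 0 to 0.002). It slides stiffly, takes about 2.5 N (some 3 N when moving), does not spring back and stays where it is left; a push building up to 5 to 8 N takes it fully down, over 25 N would spoil it
- oblong_foot: oblong hold-down: foot 42 (x) x 84 (y); head 28 (x) x 60 (y). All four hold-downs have a grey foot 26 mm high, with a white rubber-capped head 6 mm thick on a thin stem above it; 0.35 to 0.65 kg, standing loose on the print near one of its corners (which corner varies). Origin: centre of the foot's underside; z up. Widths in mm.
- oblong_top (a point): centre of the flat top of the oblong head's cap; 51 mm above the foot's underside when fully up, 39 mm when fully down; moves with the head, and sinks a further 1 mm per 2.5 N of push as the rubber gives (at most 7 mm), recovering when let go
- oblong_head (a joint): how far the head is pressed down, m: 0 fully up, 0.012 fully down against a hard stop (starts at 0 to 0.002). It slides stiffly, takes about 2.5 N (some 3 N when moving), does not spring back and stays where it is left; a push building up to 5 to 8 N takes it fully down, over 25 N would spoil it
- square_foot: square hold-down: foot 56 x 56; head 36 x 36. All four hold-downs have a grey foot 26 mm high, with a white rubber-capped head 6 mm thick on a thin stem above it; 0.35 to 0.65 kg, standing loose on the print near one of its corners (which corner varies). Origin: centre of the foot's underside; z up. Widths in mm.
- square_top (a point): centre of the flat top of the square head's cap; 51 mm above the foot's underside when fully up, 39 mm when fully down; moves with the head, and sinks a further 1 mm per 2.5 N of push as the rubber gives (at most 7 mm), recovering when let go
- square_head (a joint): how far the head is pressed down, m: 0 fully up, 0.012 fully down against a hard stop (starts at 0 to 0.002). It slides stiffly, takes about 2.5 N (some 3 N when moving), does not spring back and stays where it is left; a push building up to 5 to 8 N takes it fully down, over 25 N would spoil it
- cross_foot: cross-shaped hold-down: foot two crossed bars 78 x 28; head two crossed bars 46 x 16. To be left up. All four hold-downs have a grey foot 26 mm high, with a white rubber-capped head 6 mm thick on a thin stem above it; 0.35 to 0.65 kg, standing loose on the print near one of its corners (which corner varies). Origin: centre of the foot's underside; z up. Widths in mm.
- cross_top (a point): centre of the flat top of the cross head's cap; 51 mm above the foot's underside when fully up, 39 mm when fully down; moves with the head, and sinks a further 1 mm per 2.5 N of push as the rubber gives (at most 7 mm), recovering when let go
- cross_head (a joint): how far the head is pressed down, m: 0 fully up, 0.012 fully down against a hard stop (starts at 0 to 0.002). It slides stiffly, takes about 2.5 N (some 3 N when moving), does not spring back and stays where it is left; a push building up to 5 to 8 N takes it fully down, over 25 N would spoil it
- print: mounted print, a flat rigid board 280 (x) x 400 (y) x 2 mm, fixed on the green cutting mat, its top 5 mm above the table; origin: centre of its underside; white margin round a dark picture
- knife: yellow utility knife, 22 x 178 x 14 mm, lying across the middle of the print; a bystander, loose, to be left alone; origin at its underside
- marker: black marker pen, 15 x 137 x 15 mm, lying across the middle of the print; a bystander, loose, to be left alone; origin at its underside
- ink_jar: glass ink jar, 60 mm across, 65 mm high, left of the mat; a bystander, loose, to be left alone; origin at its underside
- paint_jar: small orange paint jar, 52 mm across, 70 mm high, right of the mat; a bystander, loose, to be left alone; origin at its underside
- tape: roll of paper tape lying flat, 96 mm across, 24 mm high, right of the mat; a bystander, loose, to be left alone; origin at its underside
- brayer: hand ink roller with wooden handle, about 150 x 90 x 36 mm, left of the mat; a bystander, loose, to be left alone; origin at its underside
- scraper: wooden-handled scraper, 125 x 70 x 18 mm, left of the mat; a bystander, loose, to be left alone; origin at its underside
Mind the look-alikes: they are no part of the job. Leave any blue or yellow look-alike of the cross_foot alone.

How it is judged:
On the way, in this order (a step that is already met when the one before it is completed fails the run):
1. the round head is pressed down (value of joint round_head above 0.009 m), for 0.2 s.
2. the oblong head is pressed down (value of joint oblong_head above 0.009 m), for 0.2 s.
3. the square head is pressed down (value of joint square_head above 0.009 m), for 0.2 s.
At the end, for the whole second after the job is handed in: The round, oblong and square heads are each down by at least 9 of their 12 mm, the cross-shaped head is down by less than 5 mm, and all four hold-downs stand upright (within 0.06 rad), at rest, within 15 mm of where they began (value of joint each of round_head, oblong_head, square_head above 0.009 m and value of joint cross_head below 0.005 m and distance of each of round_foot, oblong_foot, square_foot, cross_foot from where it was at the start of the episode below 0.015 m and angle between each of round_foot, oblong_foot, square_foot, cross_foot's own z axis and vertical below 0.06 rad and linear speed of each of round_foot, oblong_foot, square_foot, cross_foot below 0.02 m/s); the robot touches nothing.
It fails at once if a hold-down is lifted, carried or shifted by more than 15 mm (distance of any of round_foot, oblong_foot, square_foot, cross_foot from where it was at the start of the episode above 0.015 m).
It fails at once if a hold-down is pushed harder than 25 N (contact force between any of the fingers, the arm and round_foot above 25 N or contact force between any of the fingers, the arm and oblong_foot above 25 N or contact force between any of the fingers, the arm and square_foot above 25 N or contact force between any of the fingers, the arm and cross_foot above 25 N).
It fails at once if the cross-shaped head is pressed down by more than 5 mm (value of joint cross_head above 0.005 m).
It fails at once if a bystander is disturbed (moved more than 20 mm) (distance of any of knife, marker, ink_jar, paint_jar, tape, brayer, scraper from where it was at the start of the episode above 0.02 m).
It also fails if it takes over 54 s, if anything falls off the work surface, if the arm or the gripper's body presses on something with over 40 N, if the wrist force passes 120 N, or if a joint passes its speed limit or range.

## Working session

There is one attempt and no reset: what is moved stays moved. The work goes in short steps, Python scripts to look and compute and a tool call to move; the robot and the scene stay as the last step left them, time stands still between calls to the robot, and variables do not carry over. Pictures are saved under pics/ and viewed, about 8 in all and at most 12, crops included, and the job is handed in when it is done.

Besides the shell and the picture viewer there is one more tool, called after ">>>" as name(argument=value, ...) on one line, values as JSON. drive_tool: Moves the arm, as the interface text tells. Its arguments: {"type":"object","properties":{"steps":{"type":"array"},"grip_force":{"type":"number"}},"required":["steps"]}

```bash
mkdir -p pics; python3 - <<'E'
from workcell import monitor, grab_frame
import cv2
s=monitor.observe(); print({k:s[k] for k in('clock','position','tool_rot','force','grip_width')})
for n in('top','scene'):
    f=grab_frame(n); cv2.imwrite(f'pics/{n}0.png',f['frame'][:,:,::-1]); print(n,{k:v for k,v in f.items() if k!='frame'})
E
```

```text
{'clock': 0.0, 'position': array([ 0.20757281, -0.58918972,  0.24471315]), 'tool_rot': array([-1.57087920e+00,  1.14907818e-03, -1.23203495e+00]), 'force': array([0.15911366, 0.66942784, 0.08997094]), 'grip_width': 0.08548439061356544}
top {'vertical_fov': 53.92802525281461, 'cx': 327.16743646191384, 'cy': 203.79290046161262, 'xyz': array([0.33886431, 0.07273838, 1.18699715]), 'orientation': array([-3.01805784, -0.01224229, -1.5687237 ])}
scene {'vertical_fov': 52.84208016148527, 'cx': 323.44454345757316, 'cy': 204.97962752999985, 'xyz': array([ 1.18631242, -0.647819  ,  0.70238372]), 'orientation': array([-2.12724252, -0.02395229,  0.82375063])}
```

View pics/top0.png

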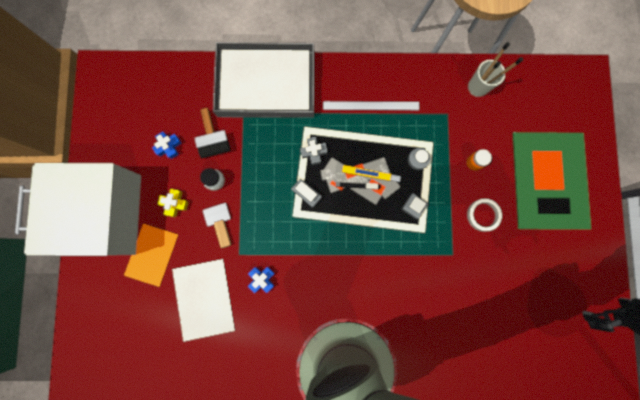

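View pics/scene0.png

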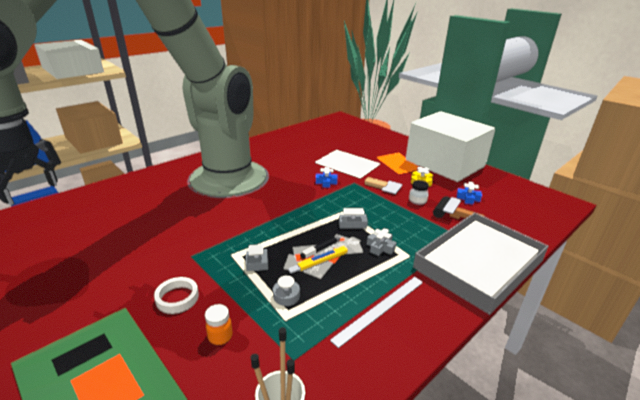

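The top view shows the round hold-down near (420,158), the oblong near (306,192), the square near (415,205) and the cross near (314,150). The look-alikes are off the mat. I'll zoom in and measure the heads.

```bash
cat > h.py <<'E'
import numpy as np, cv2
from scipy.spatial.transform import Rotation as R
def ray(f,u,v):
    H=f['frame'].shape[0]; F=H/2/np.tan(np.radians(f['vertical_fov'])/2)
    return R.from_euler('xyz',f['orientation']).apply([(u-f['cx'])/F,(v-f['cy'])/F,1.])
def onz(f,u,v,z):
    d=ray(f,u,v); return f['xyz']+d*(z-f['xyz'][2])/d[2]
def proj(f,p):
    H=f['frame'].shape[0]; F=H/2/np.tan(np.radians(f['vertical_fov'])/2)
    c=R.from_euler('xyz',f['orientation']).inv().apply(np.array(p)-f['xyz']); return F*c[0]/c[2]+f['cx'],F*c[1]/c[2]+f['cy']
def cross(f,u,v,g,a,b):
    d,e=ray(f,u,v),ray(g,a,b); t=np.linalg.lstsq(np.c_[d,-e],g['xyz']-f['xyz'],rcond=None)[0]
    p,q=f['xyz']+d*t[0],g['xyz']+e*t[1]; return (p+q)/2,np.linalg.norm(p-q)
E
python3 - <<'E'
import cv2,numpy as np
a=cv2.imread('pics/top0.png')[120:240,285:445]; b=cv2.imread('pics/scene0.png')[195:325,225:415]
a=cv2.resize(a,None,fx=5,fy=5,interpolation=cv2.INTER_CUBIC); b=cv2.resize(b,None,fx=4,fy=4,interpolation=cv2.INTER_CUBIC)
cv2.imwrite('pics/a.png',a);cv2.imwrite('pics/b.png',b)
E
```

```text
(no output)
```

View pics/a.png

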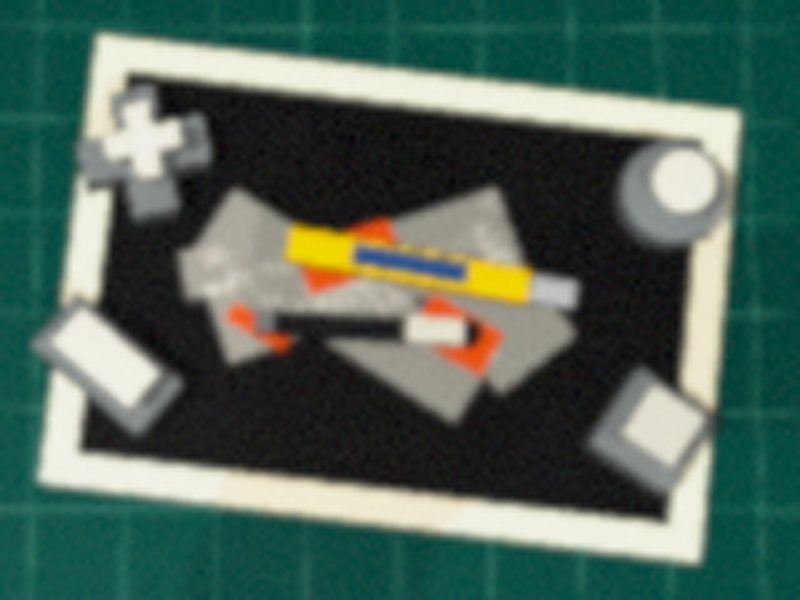

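View pics/b.png

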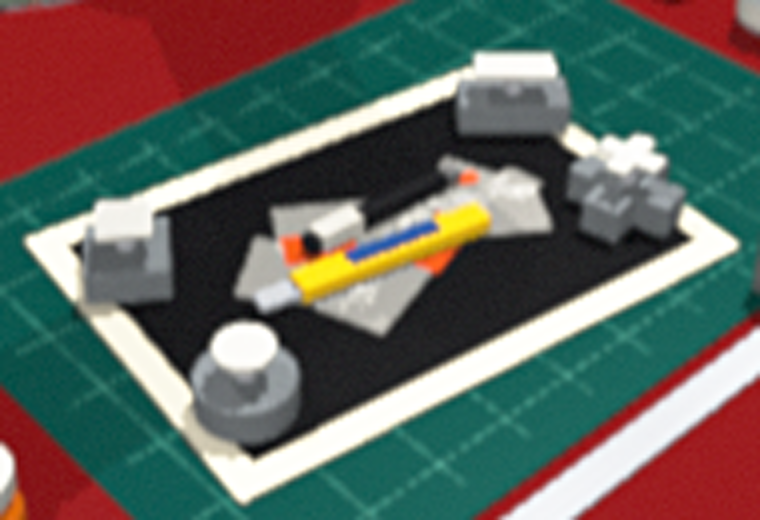

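The crops show all four heads clearly. In the top crop (5x) the centres are round (685,181), oblong (111,352), square (667,424) and cross (140,144). In the scene crop (4x) they are round (244,343), oblong (515,66) and square (124,215).

```bash
python3 - <<'E'
from h import *
from workcell import grab_frame
import numpy as np
f,g=grab_frame('top'),grab_frame('scene')
T=lambda x,y:(285+(x+.5)/5-.5,120+(y+.5)/5-.5); S=lambda x,y:(225+(x+.5)/4-.5,195+(y+.5)/4-.5)
np.set_printoptions(precision=4,suppress=True)
c=[onz(f,*T(*p),.005) for p in((97,33),(742,110),(703,563),(38,487))]
print('board',np.mean(c,0),[np.linalg.norm(c[i]-c[i-1]) for i in range(4)])
gt=cv2.cvtColor(f['frame'],cv2.COLOR_RGB2GRAY)[120:240,285:445]; gt=cv2.resize(gt,None,fx=5,fy=5,interpolation=cv2.INTER_CUBIC)
for n,t,s in(('round',(685,181),(244,343)),('oblong',(111,352),(515,66)),('square',(667,424),(124,215)),('cross',(140,144),(633,156))):
    m=np.zeros_like(gt); cv2.circle(m,t,62 if n=='oblong' else 42,255,-1); m&=(gt>175).astype('u1')*255
    lab=cv2.connectedComponentsWithStats(m); k=1+np.argmax(lab[2][1:,4]); cen=lab[3][k]
    p=onz(f,*T(*t),.055); q,gap=cross(f,*T(*t),g,*S(*s)); qs=onz(g,*S(*s),.055)
    r=cv2.minAreaRect(cv2.findContours((lab[1]==k).astype('u1'),0,2)[0][0])
    print(n,'mask c',cen,lab[2][k,4],'rect',r,'\n top-plane',p[:2],'scene-plane',qs[:2],'tri',q,gap,'mask xy',onz(f,*T(*cen),.055)[:2])
E
```

```text
board [ 0.5637 -0.0528  0.005 ] [np.float64(0.2848165779362241), np.float64(0.4029730153541904), np.float64(0.2825480176068689), np.float64(0.4032896121578206)]
round mask c [685.8721 179.0689] 3511 rect ((687.5000610351562, 177.00001525878906), (62.93250274658203, 74.24620819091797), 45.0) 
 top-plane [ 0.6234 -0.2196] scene-plane [ 0.6199 -0.2224] tri [ 0.6219 -0.2212  0.0556] 0.004373992748619502 mask xy [ 0.6246 -0.2202]
oblong mask c [104.1878 357.7943] 5202 rect ((104.22132873535156, 357.68878173828125), (106.09156799316406, 51.15488815307617), 40.46222686767578) 
 top-plane [0.5197 0.1186] scene-plane [0.5166 0.1152] tri [0.5181 0.1169 0.0552] 0.004525949233942618 mask xy [0.5163 0.1225]
square mask c [662.5375 425.6043] 3624 rect ((662.2691650390625, 425.34613037109375), (62.403778076171875, 60.73967361450195), 33.690067291259766) 
 top-plane [ 0.4786 -0.2051] scene-plane [ 0.4745 -0.206 ] tri [ 0.4775 -0.206   0.0567] 0.003133067386050091 mask xy [ 0.4777 -0.2025]
cross mask c [138.6039 139.1687] 3646 rect ((138.42306518554688, 137.61538696289062), (74.05247497558594, 68.2281265258789), 33.6900634765625) 
 top-plane [0.6441 0.1025] scene-plane [0.6489 0.0938] tri [0.6447 0.1018 0.0491] 0.0026142438658724792 mask xy [0.647  0.1034]
```

The two views agree within about 4 mm and the head heights come out near 0.056, as expected. Targets are round (0.622,-0.221), oblong (0.518,0.117) and square (0.4765,-0.2055). Next I close the fingers and travel high to the round one.

>>> drive_tool(steps=[0, 20, 18, 0, 0, 0, 20, 18, 0, 0, 0, 20, 18, 0, 0, 0, 20, 18, 0, 0, 0, 20, 18, 0, 0], grip_force=20)

```text
clock: 0.62
position: [0.3084, -0.4985, 0.2452]
tool_rot: [-1.571, 0.0, -1.232]
force: [-0.1, -1.4, 0.1]
grip_width: 0.0257
```

>>> drive_tool(steps=[0, 21, 18, 0, 0, 0, 21, 18, 0, 0, 0, 21, 18, 0, 0, 0, 21, 18, 0, 0, 0, 21, 18, 0, 0])

```text
clock: 1.03
position: [0.4135, -0.4084, 0.2452]
tool_rot: [-1.571, 0.0, -1.232]
force: [0.2, -0.0, -0.5]
grip_width: 0.0003
```

>>> drive_tool(steps=[0, 21, 18, 0, 0, 0, 21, 18, 0, 0, 0, 21, 18, 0, 0, 0, 21, 18, 0, 0, 0, 21, 18, 0, 0])

```text
clock: 1.45
position: [0.5186, -0.3184, 0.2452]
tool_rot: [-1.571, 0.0, -1.232]
force: [-1.1, -0.5, -0.4]
grip_width: 0.0001
```

>>> drive_tool(steps=[0, 21, 19, 0, 0, 0, 21, 19, 0, 0, 0, 21, 20, 0, 0, 0, 21, 20, 0, 0, 0, 0, 0, 0, 0])

```text
clock: 1.87
position: [0.6053, -0.2358, 0.2448]
tool_rot: [-1.569, 0.002, -1.226]
force: [0.6, 0.9, -0.3]
grip_width: 0.0
```

>>> drive_tool(steps=[0, 17, 15, -25, 0, 0, 0, 0, -30, 0, 0, 0, 0, -30, 0, 0, 0, 0, -30, 0, 0, 0, 0, -20, 0])

```text
clock: 2.28
position: [0.6175, -0.2262, 0.1073]
tool_rot: [-1.573, 0.002, -1.232]
force: [-0.1, -1.0, -0.1]
grip_width: 0.0003
```

>>> drive_tool(steps=[0, 0, 0, -15, 0, 0, 0, 0, 0, 0, 0, 0, 0, 0, 0, 0, 0, 0, 0, 0, 0, 0, 0, 0, 0])

```text
clock: 2.7
position: [0.6193, -0.2268, 0.0967]
tool_rot: [-1.569, -0.001, -1.232]
force: [-0.0, 0.1, 0.0]
grip_width: 0.0001
```

```bash
python3 - <<'E'
from h import *
from workcell import grab_frame,monitor
s=monitor.observe();p=s['position'];print(p,s['force'])
ims=[]
for n in('top','scene'):
    f=grab_frame(n); u,v=map(int,proj(f,(.622,-.221,.056))); im=f['frame'][v-35:v+30,u-40:u+40,::-1]; ims.append(cv2.resize(im,(400,325),interpolation=cv2.INTER_CUBIC))
    print(n,u,v,[proj(f,p-[0,0,.014])])
cv2.imwrite('pics/c.png',np.hstack(ims))
E
```

```text
[ 0.61929475 -0.22677139  0.0967164 ] [-0.00881561  0.13962836  0.04061508]
top 422 156 [(np.float64(426.5157670452557), np.float64(154.85056892111973))]
scene 286 280 [(np.float64(283.6594832264092), np.float64(272.0266493296111))]
```

View pics/c.png

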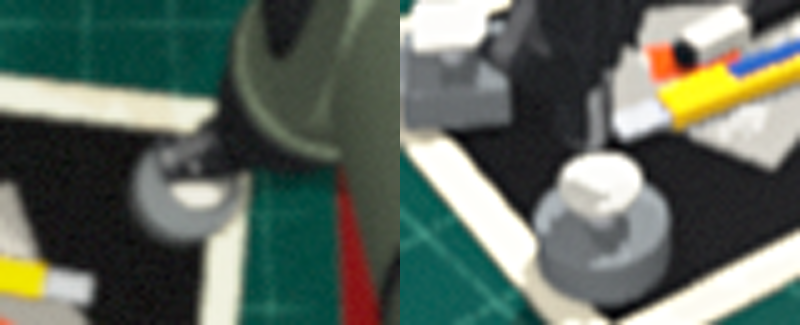

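The left (top) crop shows dark finger parts over the round foot around (185,155). In the right (scene) crop the fingertip is dark on dark. I'll brighten a larger crop, marking the predicted tip, before trusting the offset.

```bash
python3 - <<'E'
from h import *
from workcell import grab_frame,monitor
s=monitor.observe();p=s['position']
ims=[]
for n in('top','scene'):
    f=grab_frame(n); u,v=proj(f,p-[0,0,.014]); a,b=int(u)-33,int(v)-(40 if n=='top' else 60); im=f['frame'][b:b+90,a:a+66,::-1]
    im=(255*(im/255.)**.45).astype('u1'); im=cv2.resize(im,(396,540),interpolation=cv2.INTER_CUBIC)
    cv2.drawMarker(im,(int((u-a+.5)*6),int((v-b+.5)*6)),(255,0,255),0,16,1); print(n,a,b); ims.append(im)
cv2.imwrite('pics/d.png',np.hstack(ims))
E
```

```text
top 393 114
scene 250 212
```

View pics/d.png

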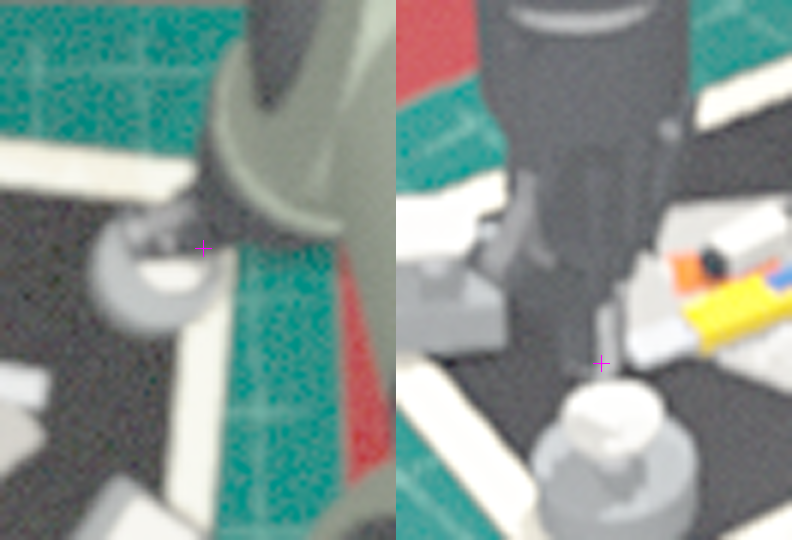

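The scene view matches the predicted tip to about 2 px. In the top view the knuckles hide the tip. I'll centre with +3,+6 mm and descend in steps.

>>> drive_tool(steps=[0, 3, 6, -5, 0, 0, 0, 0, -5, 0, 0, 0, 0, -5, 0, 0, 0, 0, -4, 0, 0, 0, 0, 0, 0])

```text
clock: 3.32
position: [0.6211, -0.2203, 0.075]
tool_rot: [-1.572, 0.001, -1.232]
force: [-0.4, -1.2, -0.5]
grip_width: 0.0
```

>>> drive_tool(steps=[0, 0, 0, -1.5, 0, 0, 0, 0, -1.5, 0, 0, 0, 0, -1.5, 0, 0, 0, 0, -1.5, 0, 0, 0, 0, -1.5, 0])

```text
clock: 3.73
position: [0.6217, -0.2205, 0.0688]
tool_rot: [-1.571, -0.0, -1.232]
force: [-0.8, -0.1, -0.2]
grip_width: -0.0002
```

>>> drive_tool(steps=[0, 0, 0, -1, 0, 0, 0, 0, -1, 0, 0, 0, 0, -1, 0, 0, 0, 0, -1, 0, 0, 0, 0, 0, 0])

```text
clock: 4.15
position: [0.6217, -0.2205, 0.0647]
tool_rot: [-1.571, -0.0, -1.232]
force: [-0.5, -0.2, 1.5]
grip_width: -0.0002
```

>>> drive_tool(steps=[0, 0, 0, -1, 0, 0, 0, 0, -1, 0, 0, 0, 0, -1, 0, 0, 0, 0, -1, 0, 0, 0, 0, 0, 0])

```text
clock: 4.57
position: [0.6217, -0.2205, 0.0606]
tool_rot: [-1.571, -0.0, -1.232]
force: [-0.7, -0.2, 2.7]
grip_width: -0.0001
```

>>> drive_tool(steps=[0, 0, 0, -1, 0, 0, 0, 0, -1, 0, 0, 0, 0, -1, 0, 0, 0, 0, 0, 0, 0, 0, 0, 0, 0])

```text
clock: 4.98
position: [0.6217, -0.2205, 0.0577]
tool_rot: [-1.571, 0.0, -1.232]
force: [0.5, -0.5, 2.0]
grip_width: -0.0001
```

>>> drive_tool(steps=[0, 0, 0, -1, 0, 0, 0, 0, -1, 0, 0, 0, 0, 0, 0, 0, 0, 0, 0, 0, 0, 0, 0, 0, 0])

```text
clock: 5.4
position: [0.6217, -0.2205, 0.0559]
tool_rot: [-1.571, -0.0, -1.232]
force: [-0.4, -0.6, 5.6]
grip_width: 0.0002
```

>>> drive_tool(steps=[0, 0, 0, -1, 0, 0, 0, 0, 0, 0, 0, 0, 0, 0, 0, 0, 0, 0, 0, 0, 0, 0, 0, 0, 0])

```text
clock: 5.82
position: [0.6218, -0.2205, 0.0551]
tool_rot: [-1.571, -0.0, -1.232]
force: [-1.6, -0.1, 6.8]
grip_width: 0.0003
```

Force rose from about 2.5 N to 6.8 N at TCP z = 0.055, which matches the computed hard stop, so the round head is down. I lift straight up and travel to the oblong one.

>>> drive_tool(steps=[0, 0, 0, 4, 0, 0, 0, 0, 15, 0, 0, 0, 0, 25, 0, 0, 0, 0, 30, 0, 0, 0, 0, 26, 0])

```text
clock: 6.23
position: [0.6214, -0.2203, 0.1561]
tool_rot: [-1.571, 0.001, -1.232]
force: [0.8, -0.7, 0.9]
grip_width: -0.0004
```

>>> drive_tool(steps=[0, -7, 22, 0, 0, 0, -7, 23, 0, 0, 0, -7, 23, 0, 0, 0, -7, 22, 0, 0, 0, -7, 22, 0, 0])

```text
clock: 6.65
position: [0.586, -0.1073, 0.1548]
tool_rot: [-1.571, 0.0, -1.232]
force: [0.1, -0.3, -0.5]
grip_width: -0.0002
```

>>> drive_tool(steps=[0, -7, 22, 0, 0, 0, -7, 23, 0, 0, 0, -7, 23, 0, 0, 0, -7, 22, 0, 0, 0, -7, 22, 0, 0])

```text
clock: 7.07
position: [0.551, 0.0047, 0.1548]
tool_rot: [-1.571, 0.0, -1.232]
force: [0.2, -0.3, 0.7]
grip_width: -0.0002
```

>>> drive_tool(steps=[0, -7, 23, 0, 0, 0, -7, 23, 0, 0, 0, -7, 23, 0, 0, 0, -7, 23, 0, 0, 0, -6, 22, 0, 0])

```text
clock: 7.48
position: [0.5169, 0.1188, 0.1548]
tool_rot: [-1.571, 0.0, -1.232]
force: [0.1, -0.4, -0.3]
grip_width: 0.0001
```

>>> drive_tool(steps=[0, 0, 0, 0, 0, 0, 0, 0, 0, 0, 0, 0, 0, 0, 0, 0, 0, 0, 0, 0, 0, 0, 0, 0, 0])

```text
clock: 7.9
position: [0.5179, 0.1166, 0.1547]
tool_rot: [-1.571, -0.0, -1.233]
force: [-0.2, -0.8, 0.3]
grip_width: -0.0002
```

```bash
python3 - <<'E'
from h import *
from workcell import grab_frame
f=grab_frame('scene'); im=f['frame'][190:325,225:415,::-1]
cv2.imwrite('pics/e.png',cv2.resize((255*(im/255.)**.6).astype('u1'),None,fx=4,fy=4,interpolation=cv2.INTER_CUBIC))
E
```

```text
(no output)
```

View pics/e.png

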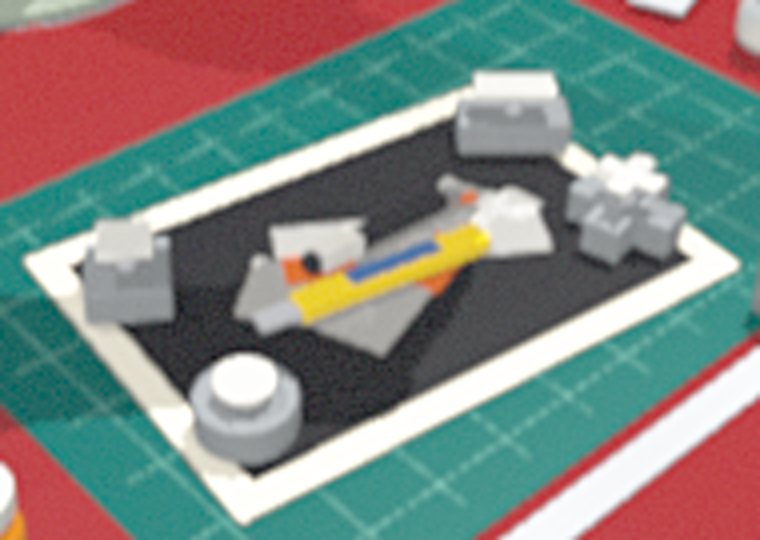

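The picture shows the round head down (244,382) with its foot in place. The other three are still up. Now I descend on the oblong head.

>>> drive_tool(steps=[0, 0, 0, -20, 0, 0, 0, 0, -20, 0, 0, 0, 0, -20, 0, 0, 0, 0, -15, 0, 0, 0, 0, -5, 0])

```text
clock: 8.37
position: [0.5169, 0.1168, 0.0728]
tool_rot: [-1.573, 0.0, -1.233]
force: [-1.0, 0.0, -0.9]
grip_width: -0.0003
```

>>> drive_tool(steps=[0, 0, 0, -2, 0, 0, 0, 0, -2, 0, 0, 0, 0, -2, 0, 0, 0, 0, -1, 0, 0, 0, 0, -1, 0])

```text
clock: 8.78
position: [0.5181, 0.1175, 0.0673]
tool_rot: [-1.57, -0.0, -1.232]
force: [-0.4, -0.2, 1.8]
grip_width: 0.0003
```

>>> drive_tool(steps=[0, 0, 0, -1, 0, 0, 0, 0, -1, 0, 0, 0, 0, -1, 0, 0, 0, 0, -1, 0, 0, 0, 0, -1, 0])

```text
clock: 9.2
position: [0.5179, 0.1176, 0.0618]
tool_rot: [-1.57, 0.0, -1.232]
force: [2.3, -0.6, 2.2]
grip_width: 0.0
```

>>> drive_tool(steps=[0, 0, 0, -1, 0, 0, 0, 0, -1, 0, 0, 0, 0, -1, 0, 0, 0, 0, -1, 0, 0, 0, 0, 0, 0])

```text
clock: 9.62
position: [0.5176, 0.1176, 0.0576]
tool_rot: [-1.571, 0.0, -1.232]
force: [1.2, 0.6, 2.3]
grip_width: 0.0
```

>>> drive_tool(steps=[0, 0, 0, -1, 0, 0, 0, 0, -1, 0, 0, 0, 0, -0.5, 0, 0, 0, 0, 0, 0, 0, 0, 0, 0, 0])

```text
clock: 10.03
position: [0.5177, 0.1176, 0.0554]
tool_rot: [-1.571, 0.0, -1.232]
force: [-0.1, 0.1, 6.6]
grip_width: 0.0003
```

The oblong head is at its stop with 6.6 N. Next the square one.

>>> drive_tool(steps=[0, 0, 0, 4, 0, 0, 0, 0, 15, 0, 0, 0, 0, 25, 0, 0, 0, 0, 30, 0, 0, 0, 0, 26, 0])

```text
clock: 10.45
position: [0.5171, 0.1174, 0.1567]
tool_rot: [-1.572, 0.0, -1.232]
force: [1.7, 0.3, -0.5]
grip_width: -0.0003
```

>>> drive_tool(steps=[0, -3, -21, 0, 0, 0, -3, -21, 0, 0, 0, -3, -21, 0, 0, 0, -3, -22, 0, 0, 0, -3, -22, 0, 0])

```text
clock: 10.87
position: [0.502, 0.0096, 0.1553]
tool_rot: [-1.571, 0.0, -1.232]
force: [1.3, 0.9, -0.3]
grip_width: 0.0004
```

>>> drive_tool(steps=[0, -3, -22, 0, 0, 0, -3, -22, 0, 0, 0, -3, -22, 0, 0, 0, -3, -22, 0, 0, 0, -3, -22, 0, 0])

```text
clock: 11.28
position: [0.487, -0.1005, 0.1553]
tool_rot: [-1.571, 0.0, -1.232]
force: [0.0, -0.5, -0.0]
grip_width: -0.0004
```

>>> drive_tool(steps=[0, -3, -22, 0, 0, 0, -2, -21, 0, 0, 0, -2, -21, 0, 0, 0, -2, -21, 0, 0, 0, -2, -21, 0, 0])

```text
clock: 11.7
position: [0.4761, -0.2064, 0.1553]
tool_rot: [-1.571, 0.0, -1.232]
force: [0.4, 0.2, -0.6]
grip_width: 0.0002
```

>>> drive_tool(steps=[0, 0, 0, 0, 0, 0, 0, 0, 0, 0, 0, 0, 0, 0, 0, 0, 0, 0, 0, 0, 0, 0, 0, 0, 0])

```text
clock: 12.12
position: [0.4768, -0.2046, 0.1553]
tool_rot: [-1.571, 0.0, -1.231]
force: [-0.7, 0.4, -0.1]
grip_width: -0.0
```

>>> drive_tool(steps=[0, 0, -1, -20, 0, 0, 0, 0, -20, 0, 0, 0, 0, -20, 0, 0, 0, 0, -15, 0, 0, 0, 0, -5, 0])

```text
clock: 12.53
position: [0.4759, -0.2055, 0.0734]
tool_rot: [-1.573, 0.002, -1.231]
force: [-0.9, -0.3, 0.1]
grip_width: -0.0001
```

>>> drive_tool(steps=[0, 0, 0, -2, 0, 0, 0, 0, -2, 0, 0, 0, 0, -2, 0, 0, 0, 0, -1, 0, 0, 0, 0, -1, 0])

```text
clock: 12.95
position: [0.477, -0.2066, 0.0678]
tool_rot: [-1.57, -0.001, -1.232]
force: [0.1, 0.6, 2.0]
grip_width: 0.0001
```

>>> drive_tool(steps=[0, 0, 0, -1, 0, 0, 0, 0, -1, 0, 0, 0, 0, -1, 0, 0, 0, 0, -1, 0, 0, 0, 0, -1, 0])

```text
clock: 13.37
position: [0.477, -0.2065, 0.0623]
tool_rot: [-1.57, -0.0, -1.232]
force: [1.6, -0.3, 2.2]
grip_width: 0.0003
```

>>> drive_tool(steps=[0, 0, 0, -1, 0, 0, 0, 0, -1, 0, 0, 0, 0, -1, 0, 0, 0, 0, -1, 0, 0, 0, 0, -0.5, 0])

```text
clock: 13.78
position: [0.4767, -0.2064, 0.0576]
tool_rot: [-1.571, 0.0, -1.232]
force: [1.7, 0.1, 2.1]
grip_width: -0.0001
```

>>> drive_tool(steps=[0, 0, 0, -1, 0, 0, 0, 0, -1, 0, 0, 0, 0, -0.5, 0, 0, 0, 0, 0, 0, 0, 0, 0, 0, 0])

```text
clock: 14.2
position: [0.4767, -0.2065, 0.0554]
tool_rot: [-1.571, -0.0, -1.232]
force: [0.5, -0.6, 5.8]
grip_width: -0.0
```

The square head is at its stop too. I'll retreat upward, check by camera, and hand in if it looks right.

>>> drive_tool(steps=[0, 0, 0, 4, 0, 0, 0, 0, 15, 0, 0, 0, 0, 30, 0, 0, 0, 0, 35, 0, 0, 0, 0, 35, 0])

```text
clock: 14.62
position: [0.4758, -0.2061, 0.1753]
tool_rot: [-1.572, 0.001, -1.232]
force: [1.7, -0.4, -0.3]
grip_width: -0.0002
```

>>> drive_tool(steps=[0, 0, 0, 30, 0, 0, 0, 0, 15, 0, 0, 0, 0, 0, 0, 0, 0, 0, 0, 0, 0, 0, 0, 0, 0])

```text
clock: 15.03
position: [0.4761, -0.2063, 0.2185]
tool_rot: [-1.572, 0.001, -1.232]
force: [0.6, -0.6, -0.9]
grip_width: -0.0002
```

```bash
python3 - <<'E'
from h import *
from workcell import grab_frame
f=grab_frame('scene'); im=f['frame'][190:325,225:415,::-1]
cv2.imwrite('pics/f.png',cv2.resize((255*(im/255.)**.6).astype('u1'),None,fx=4,fy=4,interpolation=cv2.INTER_CUBIC))
E
```

```text
(no output)
```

View pics/f.png

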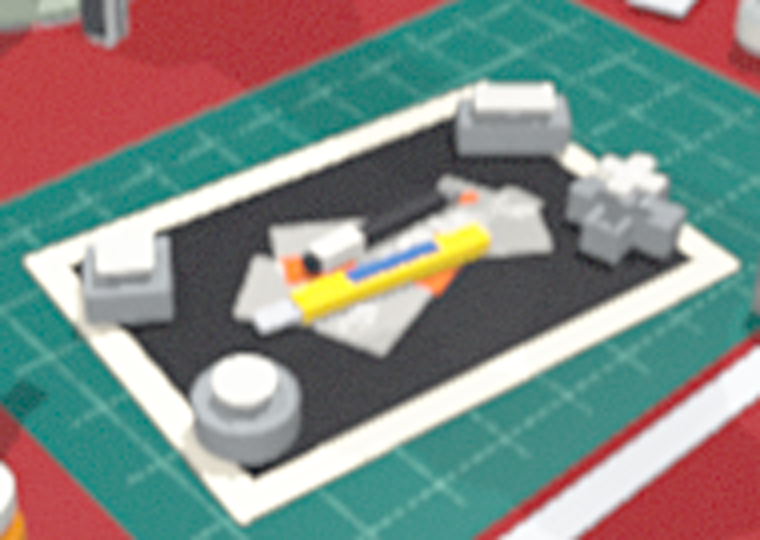

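The round, oblong and square heads (244,382), (515,98) and (125,255) are down. The cross (633,175) is up and the feet have not moved. I'm handing in.

```bash
python3 -c "
from workcell import workorder
print(workorder.job_done())"
```

```text
the job is handed in; nothing more can be done
None
```

I pressed the round, oblong and square heads down in that order with the closed fingertips, then raised the arm clear and handed the job in at about 15 s of the 54 s allowed. The hand-in gives no verdict.

- **Heads down:** Each head slid at about 2–3 N. The force then rose to 6.8 N (round), 6.6 N (oblong) and 5.8 N (square) at a TCP height of about 0.055 m. That matches the height I worked out for the hard stop, and it is well under 25 N.
- **Final picture:** All three heads are down and the cross-shaped one is still up. The feet, knife and marker show no visible shift. I compared the feet by eye and did not measure their displacement. The picture covers only the print area, so I did not look again at the jars, tape, brayer and scraper.
- **Disagreement:** The two cameras differed by about 4 mm on the positions of the three heads I pressed, so I pressed at a point between the two estimates. At the round head, the top camera's view of the fingertip was blocked, so I checked the fingertip there with the scene camera only.

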